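Hold a bench pin home in its holder while the jeweller tightens the screw

TASK

Fit the loose wooden bench pin into the steel holder on the little jeweller's bench: slide its square end in under the stirrup, flat on the plate, until it butts squarely against the back stop with the V-notched nose sticking out at the front, and keep pushing it against the stop with a steady force of about 12 newtons (between 6 and 20) so that the wing screw can be tightened. Finish while still holding it pressed there: do not let go and do not ease off. Leave the other tools where they are.

Things in the scene. Friction and masses are not known exactly. Their poses are not given: they have to be found in the camera images.
- pin: bench pin: loose flat block of pale bare wood, 170 long x 50 wide x 18 mm thick, 0.08 to 0.15 kg, lying flat on the table left or right of the bench. Origin: centre of its underside; x along its length towards the square tang end, z up. Sides parallel; full thickness from x -40 to +85 mm; the nose (x -40 to -85) slopes to 9 mm and has a V notch 24 mm wide at the mouth
- pin_tang (a point): the middle of the lower edge of the pin's square tang end, 85 mm from the pin's origin along its +x
- bench: a small table-top jeweller's bench of dark wood fixed to the table, 240 mm deep (its x), 280 mm wide (its y), its flat top 120 mm above the table, with a drawer in its front. The front faces the robot (its -x side) at a yaw. Origin at the centre of its underside
- holder: steel bench-pin holder fixed on the bench's top, at the middle of its front. Origin: upper face of its plate, 125 mm above the table, at the middle of the back stop's front face, where pin_tang belongs. x: push-in direction (level, away from the robot), z up. Plate 72 mm wide, x +5 to -94 mm, flush with the bench's front edge: the front 76 mm of a pin that is home stick out in free air
- stirrup (a point): middle of the underside of the stirrup bar, 26 mm above the plate, 35 mm before the stop (holder x -35); axes as the holder's. The bar is 18 mm deep (x); its two legs are 62 mm apart inside, 34 mm high. On the bar stands a raised wing screw, 44 mm wide, up to 78 mm above the plate; it does not touch the pin
- stop: the back stop of the holder: a rigid upright steel lip 72 mm wide, rising 22 mm above the plate, 6 mm thick. Origin and axes are those of the holder. The push that counts is that of the pin's end on this lip: a pin also pressed down on the plate loses some of it to friction
- bench_block: steel bench block 90 x 90 x 20 mm lying on the other side of the bench from the pin; origin at the centre of its underside; leave it
- hammer: hammer, 240 mm long, lying on the table to the left of the bench; origin under its middle; leave it
- saw: piercing saw, 265 mm long, 105 mm wide, lying flat on the table to the right of the bench; origin on its blade, near the handle; leave it
- file_block: wooden block 50 x 90 x 35 mm with five needle files standing in it, 88 mm high in all, at the back of the bench's top; origin at the centre of its underside; leave it
- flux_jar: small jar with a black cap, 52 mm across, 65 mm high, at the back of the bench's top; origin at the centre of its underside; leave it
Not all that is in view belongs to the job. Of the things like the pin, leave any that is purple; of the rest the larger one is meant.

How it is judged:
On the way, in this order (a step that is already met when the one before it is completed fails the run):
1. the pin's tang has passed under the stirrup bar, between the legs (x of pin_tang in the frame of holder above -0.03 m and z of pin_tang in the frame of holder between -0.004 and 0.008 m and angle between the x axis of pin and the x axis of holder, either way round below 0.2 rad and distance between pin and holder below 0.12 m), for 0.1 s.
2. the pin is butted against the back stop and pressed with 6 to 20 N (contact force between pin and stop between 6 and 20 N), for 0.3 s.
At the end, for the whole second after the job is handed in: Still held by the robot: the pin flat under the stirrup (tang under 4 mm off the plate, tilt under 0.06 rad), nose outwards, square within 0.07 rad, its tang edge within 12 mm of the middle of the stop, at rest, pressed on the stop with 6 to 20 N throughout (all of step 2 and contact force between pin and the fingers above 3 N and distance between pin_tang and holder below 0.012 m and z of pin_tang in the frame of holder below 0.004 m and angle between the x axis of pin and the x axis of holder, either way round below 0.07 rad and angle between pin's own z axis and vertical below 0.06 rad and x of pin in the frame of holder below -0.07 m and linear speed of pin below 0.01 m/s); the arm keeps its last pose, push and grip.
It fails at once if another tool was knocked away (moved more than 30 mm) (distance of any of bench_block, hammer, saw, file_block, flux_jar from where it was at the start of the episode above 0.03 m).
It also fails if it takes over 53 s, if anything falls off the work surface, if the arm or the gripper's body presses on something with over 40 N, if the wrist force passes 120 N, or if a joint passes its speed limit or range.

ROBOT

A 6-joint arm with a two-finger parallel gripper is mounted at the origin on the work surface. World frame = base frame: x ahead of the robot, y to its left, z up, the work surface at z = 0. Lengths are in m, angles in rad, forces in N, time in s.
With the tool pointing down it reaches from about 0.3 to 0.775 m from the base axis. Payload 14.6 kg.
Tool frame: the origin (TCP) lies at the centre of the arm's flange, where the gripper is bolted on; the fingertips stand 199 mm ahead of it and the grasp point (between the pads) lies ctrl.tcp_to_grasp ahead of it (ctrl.tcp_to_grasp is the distance from the TCP to the grasp point, in m); z points along the fingers, y is the line along which they close (so a half turn about z gives the same grasp; the last joint's range is limited). The gripper opens to 94 mm and grips with 3 to 60 N. Pads are 16 mm wide; open, the fingers measure 119 mm over their backs; the gripper's body (75 mm by 177 mm) begins 78 mm behind the grasp point.
Start: joints at [1.052, 0.3, 1.521, -0, 1.321, -0.067], TCP at [0.24, 0.495, 0.405] pointing down, gripper open.
Joint ranges: [-3.03, 3.03], [-0.79, 2.21], [0.23, 2.52], [-1.04, 4.18], [0, 3.07], [-2.55, 2.55]. Speed limits (rad/s): [2.22, 2.22, 2.57, 3.14, 3.14, 3.14].

INTERFACE

Orientations are given as [roll, pitch, yaw] about the fixed x, y, z axes, in that order (R = Rz(yaw) Ry(pitch) Rx(roll)).
In Python, from station import ctrl gives the robot as it stands. The module is installed in compiled form; this text tells all that it offers.
- The arm moves only by the shell command python3 -m jog 'ROWS' [OPENING] [FORCE]. ROWS is JSON, a list of rows, each a list of 6 numbers: the shift along the tool's x, y, z in cm, then the turn, a rotation vector about the tool's x, y, z in rad. In form: [[tx, ty, tz, ax, ay, az], ...]. A call has 1 to 8 rows; each row is the pose to reach, as a shift and turn from the pose commanded when the call began, along the tool's axes at that moment; what a row does not reach only later rows make up. A row lasts 1/10 s, in which the tool goes at most 50 mm and 8.59 degrees, less where a joint would pass 70% of its speed; a pose out of reach is approached as far as the arm can. A call with a gripper value outside its range is refused whole. OPENING is the opening in per cent of the stroke, from 0 (shut) to 100 (fully open), set as the call begins (- or left out, the last holds). The fingers move at their own pace and stop on an object; FORCE is the grip in N (left out, the last holds). Time passes only in rows, so rows that repeat a pose let the fingers close. It gives the time, the measured TCP pose, the force, the opening and the grip force at its end, in the units of the state.
- ctrl.get_obs(): the state, without advancing time (a new reading comes with each control period).
- ctrl.camera(name): name is "side" or "top"; returns a dict with "img" (384x512x3 uint8, blue, green, red), "intrinsics" (3x3 intrinsics, pixels), "R" (3x3) and "t" (3): a world point X has camera coordinates R X + t. Camera axes: x right, y down, z forward; pixel columns grow to the right and rows downward; lengths in m; the calibration is good to about 2 mm. A picture is of the moment at which its call begins. There is no depth.
- ctrl.hand_in(): hands the job in; it is judged then, once.
The state is a dict: "time_s": time; "qpos": joint angles; "joint_vel": joint speeds; "tau": joint torques, N m; "ee_pos": TCP position; "eef_rot": TCP orientation; "force": force on the tool from outside, world axes, zero at the start; "moment": the same for the moment, N m; "grip_width": finger opening in m; "grip_force": force on a finger pad.
Only numpy, scipy, OpenCV 4.12 (cv2) and the standard library are available. Lean on these libraries where they do the work, as an engineer would, in place of code of your own. Each camera call takes 0.05 s, during which the arm holds its last target. There are 200 camera calls.

## Working session

There is one attempt and no reset: what is moved stays moved. The work goes in short steps, Python scripts to look and compute and a shell command to move; the robot and the scene stay as the last step left them, time stands still between calls to the robot, and variables do not carry over. Pictures are saved under pics/ and viewed, at most 10 in all, crops included, and the job is handed in when it is done.

```bash
mkdir -p pics; ls
python3 - <<'E'
from station import ctrl
import cv2,numpy as np
print(ctrl.tcp_to_grasp); o=ctrl.get_obs(); print(o)
for n in("top","side"):
    c=ctrl.camera(n); cv2.imwrite(f"pics/{n}0.png",c["img"]); print(n,c["intrinsics"],c["R"],c["t"])
    np.savez(f"{n}0.npz",**c)
E
```

```text
pics
0.1804
{'time_s': 0.0, 'qpos': array([ 1.05243401e+00,  3.00481585e-01,  1.52159604e+00,  5.58687055e-06,
        1.32071776e+00, -6.65595821e-02]), 'joint_vel': array([ 5.26798260e-04,  6.14830097e-04, -7.62659751e-04,  1.99205401e-03,
        6.98606905e-05, -2.00841307e-04]), 'tau': array([ 1.50353237e-03, -5.31818891e+01, -3.52721822e+01,  7.08759623e-02,
        2.45482719e-02, -1.26938030e-04]), 'ee_pos': array([0.24008819, 0.49479165, 0.40407412]), 'eef_rot': array([-3.14039295e+00, -8.53930770e-05,  2.68978849e+00]), 'force': array([ 0.52674023, -0.30968168, -0.89141235]), 'moment': array([ 0.03059314, -0.00634025,  0.01170226]), 'grip_force': 0.0, 'grip_width': 0.09394187710632695}
top [[496.48894023   0.         258.6614968 ]
 [  0.         496.48894023 193.17131401]
 [  0.           0.           1.        ]] [[ 0.0112521  -0.99982074  0.01522723]
 [-0.99404219 -0.01283552 -0.10823759]
 [ 0.10841364 -0.01391861 -0.99400843]] [-0.05119258  0.60257052  1.37326294]
side [[358.29035655   0.         249.81258182]
 [  0.         358.29035655 185.47577125]
 [  0.           0.           1.        ]] [[ 0.75624325 -0.6541267   0.01464264]
 [-0.37054433 -0.44662055 -0.81438749]
 [ 0.5392523   0.61044929 -0.58013672]] [-0.47173002  0.28656594  1.07695967]
```

View pics/top0.png

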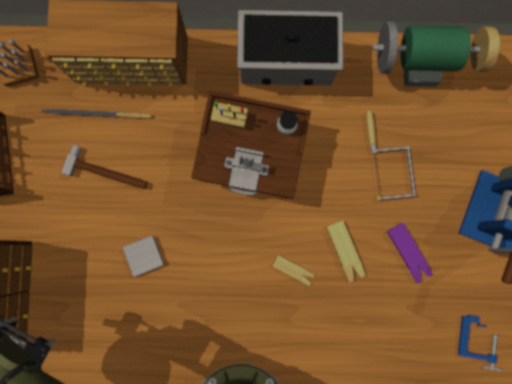

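View pics/side0.png

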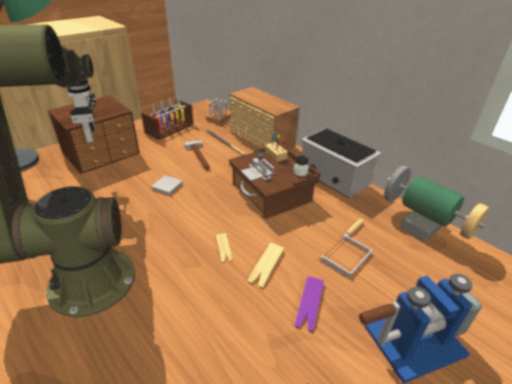

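The top view shows the larger pale pin around (346,250) with its tang up-left at about (340,223). The smaller pale one is at (293,270) and the purple one at (410,252). The bench is at (250,150), with the holder plate at (246,175) and the stirrup at (246,163). In the side view the larger pin is at (266,264) and the holder at (260,170).

```bash
cat > h.py <<'E'
import numpy as np,cv2
class Cam:
    def __init__(s,n,tag="0"):
        d=np.load(f"{n}{tag}.npz"); s.img=d["img"]; s.K=d["intrinsics"]; s.R=d["R"]; s.t=d["t"]; s.c=-s.R.T@s.t
        s.P=s.K@np.c_[s.R,s.t]
    def ray(s,uv):
        uv=np.atleast_2d(uv).astype(float); return np.c_[uv,np.ones(len(uv))]@np.linalg.inv(s.K).T@s.R
    def plane(s,uv,z):
        d=s.ray(uv); return s.c+d*((z-s.c[2])/d[:,2])[:,None]
    def proj(s,X):
        q=np.c_[np.atleast_2d(X),np.ones(len(np.atleast_2d(X)))]@s.P.T; return q[:,:2]/q[:,2:]
def tri(a,ua,b,ub):
    X=cv2.triangulatePoints(a.P,b.P,np.atleast_2d(ua).T.astype(float),np.atleast_2d(ub).T.astype(float)); return (X[:3]/X[3]).T
E
python3 - <<'E'
from h import *
T,S=Cam("top"),Cam("side")
for n,c,box in(("top",T,(315,210,385,290)),("side",S,(235,230,300,300))):
    x0,y0,x1,y1=box; hsv=cv2.cvtColor(c.img,cv2.COLOR_BGR2HSV)
    print(n,hsv[250 if n=="top" else 258,346 if n=="top" else 268],hsv[y0+3,x0+3])
a=cv2.resize(T.img[85:205,185:315],None,fx=4.5,fy=4.5,interpolation=cv2.INTER_CUBIC)
cv2.imwrite("pics/tz.png",a)
b=cv2.resize(S.img[125:215,215:330],None,fx=6,fy=6,interpolation=cv2.INTER_CUBIC)
cv2.imwrite("pics/sz.png",b)
p=cv2.resize(T.img[205:295,310:390],None,fx=5,fy=5,interpolation=cv2.INTER_CUBIC)
q=cv2.resize(S.img[230:300,235:300],None,fx=5,fy=5,interpolation=cv2.INTER_CUBIC)
w=np.zeros((450,750,3),np.uint8); w[:450,:400]=p; w[:350,410:735]=q; cv2.imwrite("pics/pin.png",w)
E
```

```text
top [ 25 111 163] [ 16 178 146]
side [ 24  98 248] [ 14 151 221]
```

View pics/tz.png

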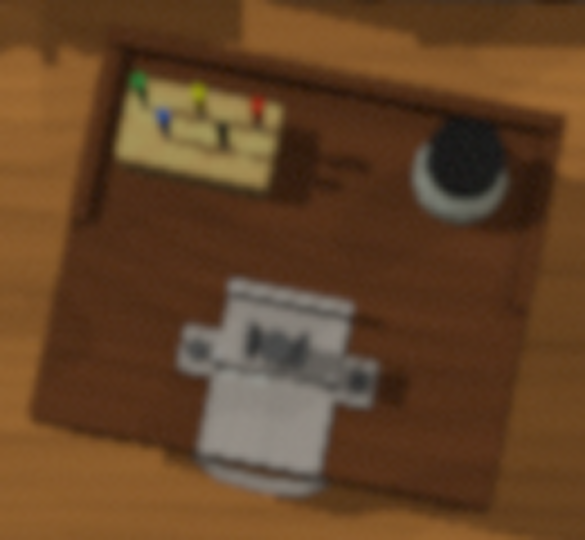

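View pics/sz.png

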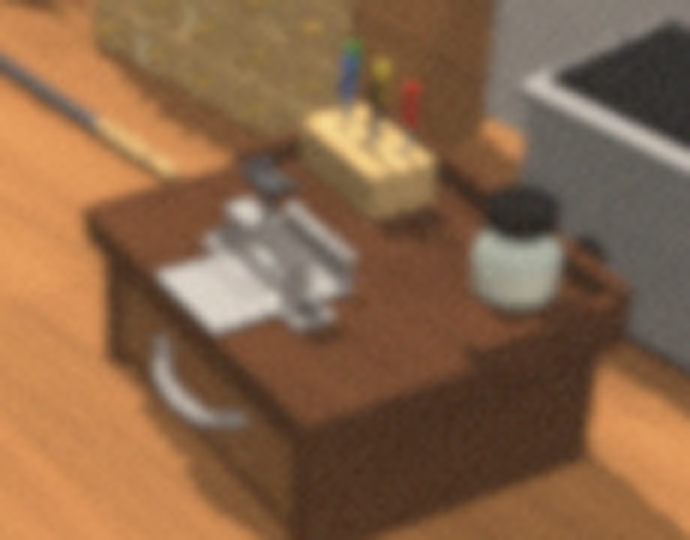

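View pics/pin.png

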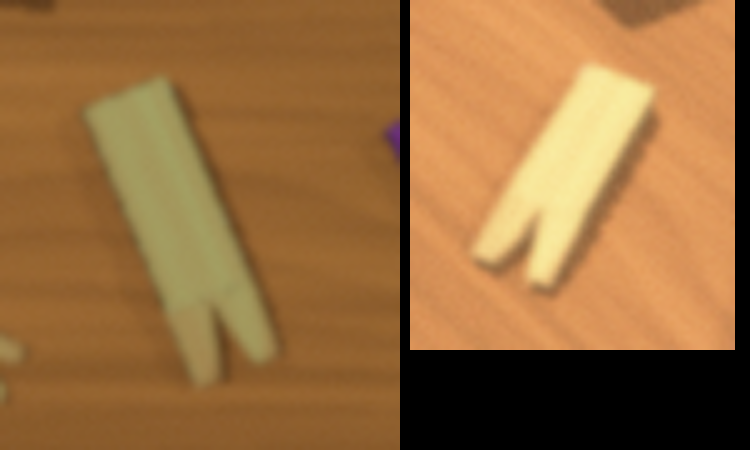

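The crops show the pin's tang end up-left (crop corners 87,110 and 163,80), with the notch towards the robot. They also show the plate's front corners (198,455),(322,473) and the stop's corners (230,280),(353,300) in the top crop. In the side crop the plate's front corners are (158,272),(220,332). Next I triangulate these.

Run:
```python
from h import *
np.set_printoptions(precision=4,suppress=True)
T,S=Cam("top"),Cam("side")
f=lambda p,k,o:(np.array(p,float)+.5)/k-.5+o
# pin corners from masks
pts={}
for n,c,box in(("top",T,(318,212,380,290)),("side",S,(235,232,300,298))):
    x0,y0,x1,y1=box; hsv=cv2.cvtColor(c.img,cv2.COLOR_BGR2HSV)
    m=((hsv[...,0]>=19)&(hsv[...,0]<35)&(hsv[...,1]<140)).astype(np.uint8)
    k=np.zeros_like(m);k[y0:y1,x0:x1]=m[y0:y1,x0:x1]
    C=max(cv2.findContours(k,cv2.RETR_EXTERNAL,cv2.CHAIN_APPROX_NONE)[0],key=cv2.contourArea)
    ap=cv2.approxPolyDP(C,2.5,True)[:,0]; print(n,cv2.contourArea(C),ap.tolist()); 
    W=c.plane(C[:,0],.018)[:,:2].astype(np.float32); r=cv2.minAreaRect(W); print(r); b=cv2.boxPoints(r); print(b)
pt=f([[87,110],[163,80]],5,[310,205]); ps=f([[585-410,65],[652-410,90]],5,[235,230])
print("pin tang top corners",tri(T,pt,S,ps)); print(T.plane(pt,.018)); print(S.plane(ps,.018))
ft=f([[198,455],[322,473]],4.5,[185,85]); fs=f([[158,272],[220,332]],6,[215,125])
print("plate front",tri(T,ft,S,fs)); a=T.plane(ft,.125);print(a); print(S.plane(fs,.125))
st=f([[229,278],[354,300]],4.5,[185,85]); ss=f([[288,205],[355,258]],6,[215,125])
print("stop top back",tri(T,st,S,ss)); print(T.plane(st,.147)); print(S.plane(ss,.147))
bt=f([[33,418],[490,510],[565,115]],4.5,[185,85]);print("bench",T.plane(bt,.12))
bs=f([[88,215],[300,430],[630,290]],6,[215,125]);print(S.plane(bs,.12), tri(T,bt,S,bs))
```

```text
top 977.5 [[339, 221], [327, 229], [350, 281], [353, 267], [360, 276], [364, 272], [344, 222]]
((0.4450662136077881, -0.29320037364959717), (0.16881021857261658, 0.05368044227361679), 22.522342681884766)
[[ 0.3568 -0.3007]
 [ 0.3774 -0.3503]
 [ 0.5333 -0.2857]
 [ 0.5128 -0.2361]]
side 573.0 [[282, 247], [270, 243], [249, 280], [260, 272], [259, 285], [262, 285]]
((0.43652552366256714, -0.29523706436157227), (0.17734991014003754, 0.05152835324406624), 23.12832260131836)
[[ 0.3449 -0.3064]
 [ 0.3651 -0.3538]
 [ 0.5282 -0.2841]
 [ 0.508  -0.2367]]
pin tang top corners [[ 0.5099 -0.2386  0.0171]
 [ 0.5279 -0.2826  0.016 ]]
[[ 0.5115 -0.2399  0.018 ]
 [ 0.5291 -0.2834  0.018 ]]
[[ 0.5056 -0.2371  0.018 ]
 [ 0.5234 -0.2822  0.018 ]]
plate front [[ 0.6113  0.0376  0.1256]
 [ 0.6014 -0.0351  0.1227]]
[[ 0.6119  0.0372  0.125 ]
 [ 0.6022 -0.0359  0.125 ]]
[[ 0.6106  0.0391  0.125 ]
 [ 0.5969 -0.0362  0.125 ]]
stop top back [[ 0.712   0.0217  0.1441]
 [ 0.7003 -0.0518  0.1445]]
[[ 0.7135  0.0199  0.147 ]
 [ 0.7015 -0.0532  0.147 ]]
[[ 0.704   0.0206  0.147 ]
 [ 0.6933 -0.0525  0.147 ]]
bench [[ 0.6333  0.1353  0.12  ]
 [ 0.5821 -0.1354  0.12  ]
 [ 0.8217 -0.1797  0.12  ]]
[[ 0.624   0.1277  0.12  ]
 [ 0.5721 -0.1349  0.12  ]
 [ 0.832  -0.1609  0.12  ]] [[ 0.6335  0.1368  0.1122]
 [ 0.5803 -0.134   0.1163]
 [ 0.8159 -0.1765  0.1356]]
```

The heights come out as they should: pin top about 17 mm, plate about 125 mm, stop top about 145 mm. Estimates:
- **Pin:** origin (0.442,-0.294), yaw 0.39.
- **Holder:** origin (0.700,-0.0155), yaw about -0.18.

I'll grip the pin at pin x = -25 mm, with the tool x axis along the pin.

```bash
cat > go.py <<'E'
import sys,numpy as np
from scipy.spatial.transform import Rotation as Ro
from station import ctrl
np.set_printoptions(precision=4,suppress=True)
def to(x,y,z,yaw,p=None,R=None):
    "grasp point target -> tool-frame row (cm, rotvec) from pose p,R"
    o=ctrl.get_obs()
    if p is None: p=o["ee_pos"];R=Ro.from_euler("xyz",o["eef_rot"])
    G=Ro.from_euler("xyz",[np.pi,0,yaw]); tp=np.array([x,y,z+ctrl.tcp_to_grasp])
    print(np.r_[R.inv().apply(tp-p)*100,(R.inv()*G).as_rotvec()]); return tp,G
E
python3 - <<'E'
from go import *
a=to(.48,.12,.22,2.69-1.15); to(.4185,-.3035,.15,.39,*a)
E
```

```text
[-37.9444 -23.243    0.3962  -0.001    0.0005   1.1498]
[-42.5193  -4.8431   7.       0.      -0.       1.15  ]
```

```bash
python3 -m jog '[[-5,-3,0,0,0,0.14],[-9.5,-6,0,0,0,0.29],[-14,-9,0.4,0,0,0.43],[-19,-12,0.4,0,0,0.57],[-23.5,-14.5,0.4,0,0,0.72],[-28,-17,0.4,0,0,0.86],[-33,-20,0.4,0,0,1.0],[-36,-22,0.4,0,0,1.15]]' 100; python3 -c "
from go import *
to(.4185,-.3035,.15,.39)"
```

```text
time_s: 0.9
ee_pos: [0.4569, 0.1565, 0.4006]
eef_rot: [-3.141, -0.0, 1.534]
force: [0.8, 0.8, 0.0]
grip_width: 0.094
grip_force: 0.0
[-46.1132  -2.144    7.0168  -0.0002   0.       1.144 ]
```

```bash
python3 -m jog '[[-4.5,0,0.7,0,0,0.14],[-9,0,1.4,0,0,0.29],[-13.5,-0.5,2,0,0,0.43],[-18,-1,3,0,0,0.57],[-22.5,-1,4,0,0,0.72],[-27,-1.5,5,0,0,0.86],[-31.5,-1.5,6,0,0,1.0],[-36,-2,7,0,0,1.14]]'; python3 -m jog '[[0,0,0,0,0,0]]'; python3 -c "
from go import *
to(.4185,-.3035,.1,.39)"
```

```text
time_s: 1.7
ee_pos: [0.4246, -0.2026, 0.3302]
eef_rot: [3.141, -0.0, 0.394]
force: [0.7, 0.3, -0.0]
grip_width: 0.0944
grip_force: 0.0
time_s: 1.8
ee_pos: [0.424, -0.2045, 0.3292]
eef_rot: [-3.14, 0.002, 0.39]
force: [0.5, 0.1, -0.0]
grip_width: 0.0943
grip_force: 0.0
[-4.2684  8.954   4.8706 -0.0014  0.0018  0.0004]
```

```bash
python3 -m jog '[[-1.5,3.5,1,0,0,0],[-3,7,3,0,0,0],[-4.3,9,4.9,0,0,0],[-4.3,9,4.9,0,0,0],[-4.3,9,4.9,0,0,0]]'
python3 - <<'E'
from go import *
import cv2
to(.4185,-.3035,.022,.39)
ims=[]
for n in("top","side"):
    c=ctrl.camera(n); np.savez(f"{n}1.npz",**c)
    x,y=(300,190) if n=="top" else (215,190)
    ims.append(cv2.resize(c["img"][y:y+110,x:x+100],None,fx=4,fy=4,interpolation=cv2.INTER_CUBIC))
cv2.imwrite("pics/pre.png",np.hstack(ims))
E
```

```text
time_s: 2.3
ee_pos: [0.4206, -0.3, 0.2815]
eef_rot: [-3.14, 0.0, 0.4]
force: [0.1, 0.2, 0.8]
grip_width: 0.094
grip_force: 0.0
[-0.3258  0.2549  7.9097 -0.0011  0.0004  0.0099]
```

View pics/pre.png

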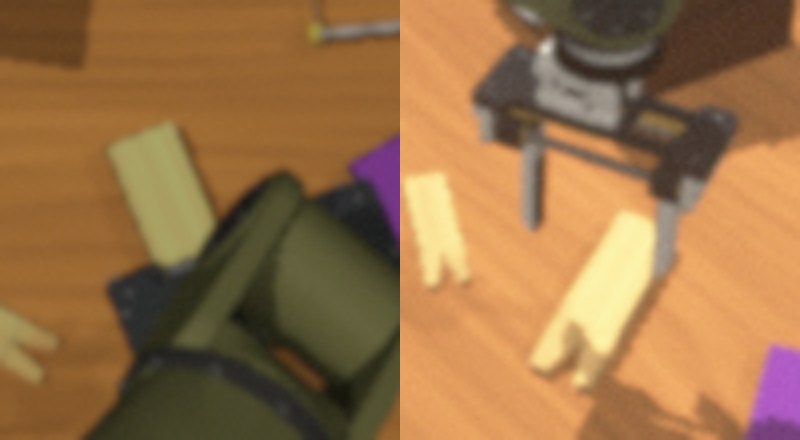

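The open fingers straddle the larger pin ahead of its nose, visible in the side crop at (530,220) and (665,270). The purple pin is well clear, so I descend.

```bash
python3 -m jog '[[-0.3,0.2,2,0,0,0],[-0.3,0.25,4,0,0,0],[-0.3,0.25,6,0,0,0],[-0.3,0.25,7.4,0,0,0],[-0.3,0.25,7.8,0,0,0],[-0.3,0.25,7.8,0,0,0]]'; python3 -c "
from go import *
to(.4185,-.3035,.022,.39)"
```

```text
time_s: 3.0
ee_pos: [0.419, -0.3035, 0.2039]
eef_rot: [3.142, -0.0, 0.4]
force: [1.0, 0.1, -0.4]
grip_width: 0.0942
grip_force: 0.0
[-0.0405 -0.0222  0.1493  0.     -0.      0.0104]
```

```bash
python3 -m jog '[[0,0,0.1,0,0,0],[0,0,0.1,0,0,0],[0,0,0.1,0,0,0],[0,0,0.1,0,0,0],[0,0,0.1,0,0,0],[0,0,0.1,0,0,0],[0,0,0.1,0,0,0],[0,0,0.1,0,0,0]]' 30 45; python3 -m jog '[[0,0,0,0,0,0]]'
```

```text
time_s: 3.8
ee_pos: [0.4187, -0.3039, 0.2027]
eef_rot: [-3.142, 0.0, 0.4]
force: [-0.6, 1.1, 0.9]
grip_width: 0.0497
grip_force: 45.0
time_s: 3.9
ee_pos: [0.4187, -0.3039, 0.2027]
eef_rot: [3.142, -0.0, 0.4]
force: [-0.1, 0.2, 2.1]
grip_width: 0.0494
grip_force: 45.0
```

```bash
python3 -m jog '[[0,0,-3,0,0,0],[0,0,-7,0,0,0],[0,0,-11,0,0,0],[0,0,-15,0,0,0],[0,0,-15,0,0,0]]'; python3 -c "
from go import *
to(.464,.0275,.17,-.18)"
```

```text
time_s: 4.4
ee_pos: [0.419, -0.3041, 0.3577]
eef_rot: [3.134, -0.004, 0.4]
force: [-0.8, -0.4, -0.9]
grip_width: 0.0492
grip_force: 45.0
[ 17.0475 -28.797    0.5816   0.006   -0.0058   0.5799]
```

```bash
python3 -m jog '[[2,-3.5,0.2,0,0,0.08],[4.3,-7,0.5,0,0,0.16],[6.5,-11,0.5,0,0,0.24],[9,-15,0.5,0,0,0.32],[11,-18.5,0.5,0,0,0.4],[13,-22,0.5,0,0,0.46],[15,-25.5,0.5,0,0,0.52],[17,-28.8,0.5,0,0,0.58]]'; python3 -m jog '[[0,0,0,0,0,0],[0,0,0,0,0,0],[0,0,0,0,0,0]]'
python3 - <<'E'
from go import *
import cv2
to(.464,.0275,.1513,-.18)
ims=[]
for n in("top","side"):
    c=ctrl.camera(n); np.savez(f"{n}2.npz",**c)
    x,y=(200,130) if n=="top" else (190,130)
    ims.append(cv2.resize(c["img"][y:y+110,x:x+100],None,fx=4,fy=4,interpolation=cv2.INTER_CUBIC))
cv2.imwrite("pics/ins.png",np.hstack(ims))
E
```

```text
time_s: 5.2
ee_pos: [0.4629, 0.0294, 0.3469]
eef_rot: [3.141, 0.001, -0.183]
force: [0.8, -0.2, -0.9]
grip_width: 0.0498
grip_force: 45.0
time_s: 5.5
ee_pos: [0.4631, 0.0269, 0.3472]
eef_rot: [3.141, 0.001, -0.18]
force: [-0.4, 0.3, -0.2]
grip_width: 0.0495
grip_force: 45.0
[ 0.0801 -0.0753  1.547   0.0003  0.0008 -0.0002]
```

View pics/ins.png

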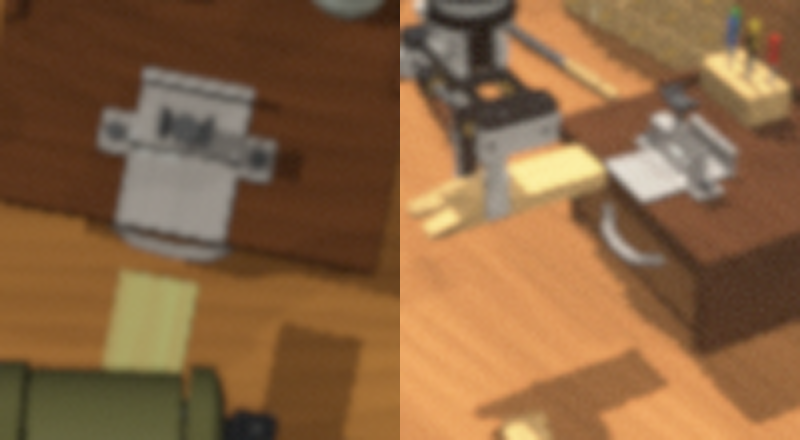

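The tang faces the plate, with its top corners at about (120,270),(198,284) in the top crop and (186,147),(206,167) in the side crop. I'll measure its offset from the holder.

Run:
```python
from h import *
np.set_printoptions(precision=4,suppress=True)
T,S=Cam("top","2"),Cam("side","2")
f=lambda p,k,o:(np.array(p,float)+.5)/k-.5+o
t=f([[120,270],[198,284]],4,[200,130]); s=f([[186,147],[206,167]],4,[190,130])
print(tri(T,t,S,s)); W=T.plane(t,.1625)
hsv=cv2.cvtColor(T.img,cv2.COLOR_BGR2HSV); m=((hsv[...,0]>=21)&(hsv[...,0]<40)&(hsv[...,1]<150)).astype(np.uint8)
k=np.zeros_like(m);k[190:228,215:258]=m[190:228,215:258]
C=max(cv2.findContours(k,cv2.RETR_EXTERNAL,cv2.CHAIN_APPROX_NONE)[0],key=cv2.contourArea)
P=T.plane(C[:,0],.1625)[:,:2].astype(np.float32); r=cv2.minAreaRect(P);b=cv2.boxPoints(r);print(r[1:],b,np.degrees(.18))
# plate from grey mask
g=((hsv[...,1]<60)&(hsv[...,2]>90)).astype(np.uint8);k=np.zeros_like(g);k[145:193,222:275]=g[145:193,222:275]
for rows,z in((range(172,184),.125),):
    L=[];R=[]
    for v in rows:
        u=np.where(k[v])[0]; L.append([u.min()-.5,v]);R.append([u.max()+.5,v])
    for e in(L,R):
        w=T.plane(e,z); v=np.polyfit(w[:,0],w[:,1],1); print("plate edge yaw",np.arctan(v[0]),"y at x=.65",np.polyval(v,.65))
o=np.array([.7003,-.0155]);c,q=np.cos(-.18),np.sin(-.18)
for X in(W,b):
    print((X[:,:2]-o)@np.array([[c,-q],[q,c]]))
```

```text
[[ 0.5792  0.0319  0.1569]
 [ 0.5682 -0.0171  0.1647]]
((0.07453154772520065, 0.08319691568613052), 79.4994888305664) [[ 0.4877 -0.0031]
 [ 0.5695 -0.0182]
 [ 0.5831  0.0551]
 [ 0.5013  0.0702]] 10.313240312354818
plate edge yaw -0.17075143094468784 y at x=.65 0.0317898103024003
plate edge yaw -0.7866965918273066 y at x=.65 -0.06268275268734713
[[-0.129   0.0251]
 [-0.1283 -0.0257]]
[[-0.2114 -0.0258]
 [-0.1282 -0.0261]
 [-0.128   0.0484]
 [-0.2112  0.0487]]
```

Tang is centred and square to the holder within about 1 mm, 128 mm before the stop. I lower to 4 mm above the plate and insert partway.

```bash
python3 -m jog '[[0,0,0.8,0,0,0],[0,0,1.5,0,0,0],[0,0,1.5,0,0,0],[1.5,0,1.5,0,0,0],[3,0,1.5,0,0,0],[3.5,0,1.5,0,0,0]]';python3 -m jog '[[1.2,0,0,0,0,0],[2.4,0,0,0,0,0],[3.6,0,0,0,0,0],[4.5,0,0,0,0,0],[5,0,0,0,0,0],[5,0,0,0,0,0],[5,0,0,0,0,0]]'
python3 - <<'E'
from go import *
import cv2
o=ctrl.get_obs();c,q=np.cos(-.18),np.sin(-.18)
print(o["ee_pos"][2]-.2027,(o["ee_pos"][:2]-[.7003,-.0155])@np.array([[c,-q],[q,c]])+[.11,0],o["force"],o["moment"])
ims=[]
for n in("top","side"):
    k=ctrl.camera(n); np.savez(f"{n}3.npz",**k)
    x,y=(200,110) if n=="top" else (200,120)
    ims.append(cv2.resize(k["img"][y:y+110,x:x+100],None,fx=4,fy=4,interpolation=cv2.INTER_CUBIC))
cv2.imwrite("pics/ins3.png",np.hstack(ims))
E
```

```text
time_s: 6.2
ee_pos: [0.4984, 0.021, 0.3325]
eef_rot: [3.142, -0.0, -0.181]
force: [-0.9, -0.3, -1.1]
grip_width: 0.0494
grip_force: 45.0
time_s: 6.9
ee_pos: [0.5465, 0.0124, 0.3326]
eef_rot: [3.142, 0.0, -0.18]
force: [-0.0, -0.3, -0.8]
grip_width: 0.0499
grip_force: 45.0
0.12986259240312326 [-0.0463 -0.0001] [-0.0387 -0.2915 -0.8379] [ 0.069   0.1246 -0.059 ]
```

View pics/ins3.png

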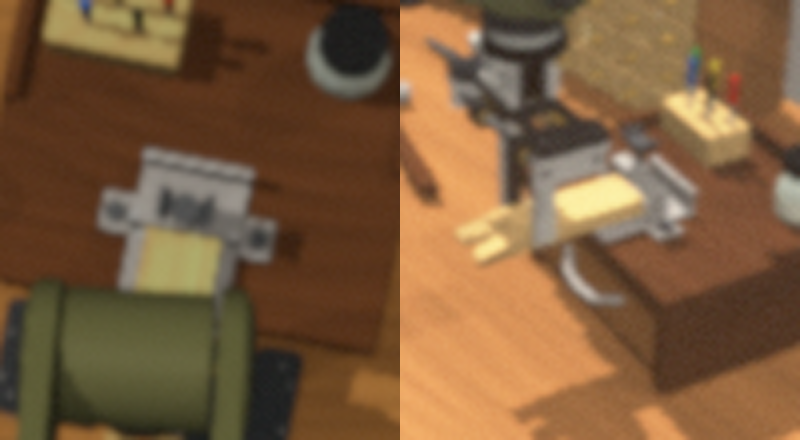

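The pin is going in under the stirrup between the legs, 1 mm or so right of the middle, with no contact force. I shift 1 mm left, lower a little and continue.

```bash
python3 -m jog '[[0.3,-0.1,0.1,0,0,0],[1.2,-0.1,0.3,0,0,0],[2,-0.1,0.3,0,0,0],[2.7,-0.1,0.3,0,0,0],[3.2,-0.1,0.3,0,0,0],[3.4,-0.1,0.3,0,0,0],[3.4,-0.1,0.3,0,0,0],[3.4,-0.1,0.3,0,0,0]]';python3 -m jog '[[0,0,0.05,0,0,0],[0,0,0.1,0,0,0],[0,0,0.1,0,0,0]]'
```

```text
time_s: 7.8
ee_pos: [0.5803, 0.0073, 0.3296]
eef_rot: [3.142, 0.0, -0.18]
force: [0.5, 0.2, -0.6]
grip_width: 0.0495
grip_force: 45.0
time_s: 8.1
ee_pos: [0.5804, 0.0073, 0.3286]
eef_rot: [3.142, 0.0, -0.18]
force: [-0.5, -0.7, -1.0]
grip_width: 0.0495
grip_force: 45.0
```

```bash
for i in 1 2 3; do python3 -m jog '[[0,0,0.05,0,0,0],[0,0,0.05,0,0,0],[0,0,0.05,0,0,0]]' | grep -E "ee_pos|force: \["; python3 -c "
from go import *
print(ctrl.get_obs()['moment'])"; done
```

```text
ee_pos: [0.5804, 0.0073, 0.3281]
force: [-0.4, 0.1, -1.0]
[-0.0073  0.1349 -0.0153]
ee_pos: [0.5805, 0.0073, 0.3277]
force: [-0.6, 0.9, 0.7]
[ 0.0202  0.2271 -0.0223]
ee_pos: [0.5804, 0.0073, 0.3276]
force: [-4.0, 0.3, 5.3]
[ 0.0062  0.6802 -0.0144]
```

Plate contact is at TCP z 0.3277, which puts the underside at 125 mm as expected. I ease up slightly and push forward.

```bash
python3 -m jog '[[0,0,-0.04,0,0,0],[0,0,-0.04,0,0,0]]' | grep -E "ee_pos|force: \["; python3 -m jog '[[0.1,0,-0,0,0,0],[0.2,0,0,0,0,0],[0.3,0,0,0,0,0],[0.4,0,0,0,0,0],[0.5,0,0,0,0,0],[0.5,0,0,0,0,0]]'| grep -E "ee_pos|force: \["; python3 -m jog '[[0.1,0,-0,0,0,0],[0.2,0,0,0,0,0],[0.2,0,0,0,0,0]]'| grep -E "ee_pos|force: \["
```

```text
ee_pos: [0.5805, 0.0072, 0.3276]
force: [-2.1, -0.5, 4.0]
ee_pos: [0.5855, 0.0063, 0.3277]
force: [-2.2, 1.3, 4.0]
ee_pos: [0.5874, 0.006, 0.3277]
force: [-2.6, 0.3, 4.6]
```

```bash
python3 -m jog '[[0.05,0,-0.03,0,0,0],[0.1,0,-0.03,0,0,0],[0.1,0,-0.03,0,0,0]]' | grep -E "ee_pos|force: \["; for i in 1 2 3; do python3 -m jog '[[0.05,0,0,0,0,0],[0.1,0,0,0,0,0],[0.1,0,0,0,0,0]]'| grep -E "ee_pos|force: \["; done
```

```text
ee_pos: [0.5884, 0.0058, 0.3277]
force: [-0.8, 0.3, 3.0]
ee_pos: [0.5894, 0.0056, 0.3277]
force: [-1.0, 0.4, 0.7]
ee_pos: [0.59, 0.0056, 0.3277]
force: [-6.9, 0.7, 4.4]
ee_pos: [0.5906, 0.0055, 0.3277]
force: [-15.6, 1.7, 9.1]
```

```bash
python3 -m jog '[[0,0,-0.03,0,0,0],[0,0,-0.03,0,0,0],[0,0,-0.03,0,0,0]]' | grep -E "ee_pos|rot|force: \["; for i in 1 2 3 4; do python3 -m jog '[[0,0,0,0,0,0],[0,0,0,0,0,0]]'| grep -E "ee_pos|force: \["; done; python3 -c "
from go import *
print(ctrl.get_obs()['moment'])"
```

```text
ee_pos: [0.5906, 0.0055, 0.3277]
eef_rot: [3.141, 0.004, -0.18]
force: [-14.6, 2.2, 5.3]
ee_pos: [0.5906, 0.0055, 0.3277]
force: [-13.8, 2.1, 5.3]
ee_pos: [0.5906, 0.0055, 0.3277]
force: [-13.5, 1.9, 5.0]
ee_pos: [0.5906, 0.0055, 0.3278]
force: [-13.4, 2.9, 6.1]
ee_pos: [0.5906, 0.0055, 0.3277]
force: [-13.5, 2.1, 5.2]
[ 0.4701  2.6561 -0.0882]
```

Push along the holder axis is steady at about 13.7 N, and plate friction should take 2–3 N of that. The tang is at the stop within measuring error, and tilt is 4 mrad. Handing in.

```bash
python3 -c "
from station import ctrl
print(ctrl.hand_in())"
```

```text
the job is handed in; nothing more can be done
None
```

The bench pin is in the holder and the job was handed in with the arm still gripping it and pressing it on the back stop. The wrist force along the holder was about 13.7 N; I estimate 11–14 N of that reaches the stop after friction. The hand-in gave no verdict, and I took no picture after the final push.

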